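Pack the bead kit and hold up its gauge plate

TASK

Finish the bead kit: stand the round jar and the square jar that are out on the bench upright in the free space of the kit tray, beside the jar already packed there. Then lift the flap of the plywood case wide open by its handle, draw out the metal gauge plate hidden under it, and finish holding that plate upright and still in the gripper, centred over the packed tray, at least a hand's width above the jars and with its width running along the length of the tray. Leave the spool, tin and dish where they are.

Things in the scene. Friction and masses are not known exactly. Their poses are not given: they have to be found in the camera images.
- tray: Open grey plastic tray fixed to the bench, 66 (x) x 170 (y) x 38 high outside; walls and floor 5 thick, so 56 x 160 inside: room for exactly three jars in a row along y (row centres at y = -52, 0 and +52). Origin: centre of the underside; z up. The tray and the case may be on either side (left or right).
- case: Plywood case fixed to the bench, 140 (x) x 150 (y) x 90 high, walls and floor 6 thick, one bay inside (128 x 138), covered by a hinged flap. Two wooden rails, each 6 thick, across the bay along y leave a 12 wide slot on its centre line (x = 0), 28 deep (rail tops 34 above the bench), in which the hidden plate stands. Origin: centre of the underside; z up; the flap is hinged on the +x side.
- flap (a joint): Opening angle of the flap, rad: 0 = shut, 1.9 = stop; it begins between 0 and 0.2. A stiff hinge holds it at any angle where it is left; moving it takes about 3 N at the handle. It is a 6 thick plywood panel, 146 from hinge to front edge, 150 wide.
- flap_hinge (a point): Point on the hinge axis at the middle of the case's +x edge, 92 above the bench; the hinge axis is the case's y axis. The flap's underside passes through it. The flap opens upward: its free -x edge goes up and over towards +x. The point's orientation turns with the flap.
- flap_handle (a point): Middle of the flap's steel bar handle: a 10 thick round bar, 84 long, parallel to the hinge (case y), its centre line 34 over the flap's upper face (clear gap 29 under it), on a post at each end. It lies 136 from the hinge axis along the flap (10 short of its free edge) and 40 above the flap's underside (shut: 132 above the bench). The point turns with the flap; a gripper may stay vertical and let the round bar turn between its pads.
- plate: Loose flat metal bead gauge plate standing on edge in the slot of the case, hidden until the flap is open: 8 thick (x), 90 wide (y), 75 high (z), a row of four small holes near its lower edge, upper half solid, about 0.1 kg. Origin: middle of its lower edge face; z up. In the slot it stands on the case floor, 6 above the bench (top edge 81 above the bench, 9 below the case rim), width along the case's y, up to 18 off centre in y.
- jar_round: Loose round bead jar standing on the bench, clear and full of golden beads, with a white cap, 48 diameter, 80 high, straight sides, about 0.13 kg. Origin: centre of its underside; z up. It and the square jar stand between tray and case, one nearer the robot, one farther, in either order.
- jar_square: Loose square bead jar standing on the bench, clear and full of golden beads, with a white cap, 46 x 46, 80 high, straight sides (faces along its x and y), about 0.13 kg. Origin: centre of its underside; z up.
- jar_packed: A round jar, the same as jar_round, already standing in the tray at its +y end (about y = +52 of the tray); it stays there. Origin: centre of its underside.
- spool: Bystander: empty wooden spool standing up, 44 diameter, 50 high. Origin: centre of its underside.
- tin: Bystander: steel tin, 60 diameter, 60 high. Origin: centre of its underside.
- dish: Bystander: small white bowl, 70 diameter, 30 high. Origin: centre of its underside.
Things that resemble listed ones, but are neither listed nor needed, are in the scene too. What is shaped like the jar_round but green or orange is not meant.

How it is judged (in metres and radians):
On the way, in this order (a step that is already met when the one before it is completed fails the run):
1. all three jars stand upright in the tray, released (x of jar_round in the frame of tray between -0.012 and 0.012 m and y of jar_round in the frame of tray between -0.062 and 0.062 m and z of jar_round in the frame of tray between 0.002 and 0.011 m and angle between each of jar_round, jar_square, jar_packed's own z axis and vertical below 0.1 rad and x of jar_square in the frame of tray between -0.012 and 0.012 m and y of jar_square in the frame of tray between -0.062 and 0.062 m and z of jar_square in the frame of tray between 0.002 and 0.011 m and x of jar_packed in the frame of tray between -0.012 and 0.012 m and y of jar_packed in the frame of tray between -0.062 and 0.062 m and z of jar_packed in the frame of tray between 0.002 and 0.011 m and contact force between the fingers and jar_round below 0.2 N and contact force between the fingers and jar_square below 0.2 N and contact force between the fingers and jar_packed below 0.2 N), for 0.2 s.
2. the flap is lifted wide open (more than 1.2 rad) (value of joint flap above 1.2 rad), for 0.2 s.
3. the plate is drawn up out of the case in the fingers (height (world z) of plate above 0.1 m and contact force between the fingers and plate above 1 N), for 0.2 s.
At the end, for the whole second after the job is handed in: Three jars upright on the tray floor inside it (within 12 mm of its centre line), untouched; fingers hold the still plate, touching nothing else: lower edge over 155 mm above the bench, within 50 mm of the tray centre in plan, upright and along the tray within 0.26 rad (all of step 1 and linear speed of each of jar_round, jar_square, jar_packed, plate below 0.03 m/s and height (world z) of plate above 0.155 m and horizontal distance between plate and tray below 0.05 m and angle between plate's own z axis and vertical below 0.26 rad and angle between the y axis of plate and the y axis of tray, either way round below 0.26 rad and contact force between the fingers and plate above 1 N and contact force between plate and jar_round below 0.2 N and contact force between plate and jar_square below 0.2 N and contact force between plate and jar_packed below 0.2 N and contact force between plate and tray below 0.2 N and contact force between plate and case below 0.2 N); the arm keeps its last pose, push and grip.
It fails at once if the spool is moved more than 30 mm (distance of spool from where it was at the start of the episode above 0.03 m).
It fails at once if the tin is moved more than 30 mm (distance of tin from where it was at the start of the episode above 0.03 m).
It fails at once if the dish is moved more than 30 mm (distance of dish from where it was at the start of the episode above 0.03 m).
It also fails if it takes over 72 s, if anything falls off the work surface, if the arm or the gripper's body presses on something with over 40 N, if the wrist force passes 120 N, or if a joint passes its speed limit or range.

ROBOT

A 6-joint arm with a two-finger parallel gripper is mounted at the origin on the work surface. World frame = base frame: x ahead of the robot, y to its left, z up, the work surface at z = 0. Lengths are in mm, angles in rad, forces in N, time in s.
With the tool pointing down it reaches from about 275 to 850 mm from the base axis. Payload 5.2 kg.
Tool frame: the origin (TCP) lies midway between the tips of the shut fingers; the grasp point (between the pads) lies 19 mm behind it; z points along the fingers, y is the direction in which the jaws open and shut (so a half turn about z gives the same grasp; the last joint's range is limited). The gripper opens to 85 mm and grips with 20 to 120 N. Pads are 22 mm wide; open, the fingers measure 114 mm over their backs; the gripper's body (76 mm by 85 mm) begins 54 mm behind the grasp point. The pads swing forward as they close: fully open they stand 13 mm farther back than shut.
Start: joints at [-1.538, 0.259, 1.535, -0, 1.348, -0.203], TCP at [128.513, -534.78, 231.31] pointing down, gripper open.
Joint ranges: [-3.14, 3.14], [-0.91, 2.08], [0.19, 2.58], [-1.22, 4.36], [0.22, 2.71], [-3.12, 3.12]. Speed limits (rad/s): [2.57, 2.57, 3.14, 3.14, 3.14, 3.14].

INTERFACE

Orientations are given as a rotation vector (axis times angle).
In Python, from workcell import r, read_camera, finder gives the robot as it stands.
- The arm moves only by the tool servo_tool, never from a script. Its argument "moves" is text: rows parted by semicolons, each of 6 numbers parted by spaces: the shift along the world's x, y, z in mm, then the turn, a rotation vector about the world's x, y, z in rad. In form: x y z ax ay az; .... A call has 1 to 8 rows; each row is the pose to reach, as a shift and turn from the pose commanded when the call began; what a row does not reach only later rows make up. A row lasts 1/8 s, in which the tool goes at most 62.5 mm and 10.7 degrees, less where a joint would pass 70% of its speed; a pose out of reach is approached as far as the arm can. A call with a gripper value outside its range is refused whole. "fingers" is the closure, from 0 (fully open) to 1 (shut), set as the call begins (left out, the last holds). The fingers move at their own pace and stop on an object; the grip force is fixed at half the most. Time passes only in rows, so rows that repeat a pose let the fingers close. It gives the time, the measured TCP pose, the force and the opening at its end, in the units of the state.
- r.get_state(): the state, without advancing time (a new reading comes with each control period).
- read_camera(name): name is "scene" or "top" or "wrist"; returns a dict with "frame" (420x560x3 uint8, red, green, blue), "camera_matrix" (3x3 intrinsics, pixels), "k1" (the pictures are not rectified: a ray, as slopes to the right and down, at radius r is drawn at 1 + k1 r^2 times it, then the intrinsics apply), "R" (3x3) and "t" (3): a world point X has camera coordinates R X + t. Camera axes: x right, y down, z forward; pixel columns grow to the right and rows downward; lengths in mm; the calibration is good to about 2 mm. A picture is of the moment at which its call begins. There is no depth.
- r.close_job(): hands the job in, once; it reports no verdict.
Trained networks look in the newest picture that a camera, given by its name, has taken for a name from the list of things; names that differ only in an ending like _2 or _b are one class to them, and where a whole thing is asked for, a point or a joint stands for the part that bears it (a point fixed in the world has none). Each returns a list of dicts, best first, with "p" (0 to 1); they miss things now and then, are a little off and sometimes report something else, mostly with a low value. They report only what shows in the picture. A call takes as long as a camera call. They do not tell look-alikes from the thing itself.
- finder.boxes_of(camera, label): "xyz" ([x, y, z] in mm, in the coordinates of the camera as it stood for that picture, good to about 4 mm: the middle of the surface that is visible of it).
- finder.masks_of(camera, label): "region" (420x560 bool, what is visible of it).
The state is a dict: "t": time; "q": joint angles; "qvel": joint speeds; "effort": joint torques, N m; "tcp_pos": TCP position; "eef_rot": TCP orientation; "wrist_force": force on the tool from outside, world axes, zero at the start; "moment": the same for the moment, N m; "grip_width": finger opening in mm.
Only numpy, scipy, OpenCV 4.12 (cv2) and the standard library are available. Lean on these libraries where they do the work, as an engineer would, in place of code of your own. Each camera call takes 0.05 s, during which the arm holds its last target. There are 200 camera calls.

## Working session

There is one attempt and no reset: what is moved stays moved. The work goes in short steps, Python scripts to look and compute and a tool call to move; the robot and the scene stay as the last step left them, time stands still between calls to the robot, and variables do not carry over. Pictures are saved under pics/ and viewed, about 8 in all and at most 12, crops included, and the job is handed in when it is done.

Besides the shell and the picture viewer there is one more tool, called after "Emit:" as name(argument=value, ...), one argument or row to a line, values as JSON. servo_tool: Moves the arm, as the interface text tells. Its arguments: {"type":"object","properties":{"moves":{"type":"string"},"fingers":{"type":"number"}},"required":["moves"]}

```bash
mkdir -p pics; ls
cat > h.py <<'E'
import numpy as np, cv2
from workcell import r, read_camera, finder
def w(c,xyz): return c["R"].T@(np.array(xyz)-c["t"])
def ray(c,px,z):
    K=c["camera_matrix"]; a=(np.array(px,float)-K[:2,2])/[K[0,0],K[1,1]]
    u=a.copy()
    for _ in range(20): u=a/(1+c["k1"]*(u@u))
    d=c["R"].T@np.array([u[0],u[1],1]); o=-c["R"].T@c["t"]
    return o+d*(z-o[2])/d[2]
def proj(c,X):
    X=c["R"]@np.array(X,float)+c["t"]; u=X[:2]/X[2]; u=u*(1+c["k1"]*(u@u))
    K=c["camera_matrix"]; return u*[K[0,0],K[1,1]]+K[:2,2]
def save(n,f,s=1):
    cv2.imwrite("pics/"+n,cv2.resize(f[:,:,::-1],None,fx=s,fy=s,interpolation=cv2.INTER_CUBIC))
E
cat > a.py <<'E'
from h import *
for n in ["top","scene"]:
    c=read_camera(n); save(n+"0.png",c["frame"],1.4)
    for l in ["tray","case","flap_handle","jar_round","jar_square","jar_packed","spool","tin","dish"]:
        for b in finder.boxes_of(n,l):
            if b["p"]>.2: print(n,l,round(b["p"],2),w(c,b["xyz"]).round(), proj(c,w(c,b["xyz"])).round())
print(r.get_state())
E
python3 a.py
```

```text
pics
top tray 0.55 [ 469. -249.    2.] [360. 248.]
top case 0.74 [490. 213. 104.] [178. 238.]
top flap_handle 0.56 [491. 217. 103.] [176. 237.]
top jar_round 0.93 [373. -97.  83.] [306. 288.]
top jar_round 0.63 [431.  63.  82.] [241. 263.]
top jar_round 0.54 [442. -22.  80.] [276. 259.]
top jar_square 0.56 [621. -13.  79.] [273. 186.]
top jar_packed 0.76 [ 467. -165.   85.] [334. 250.]
top spool 0.56 [783.  -6.  50.] [271. 125.]
top tin 0.6 [667. 395.  63.] [111. 165.]
top dish 0.69 [ 647. -403.   18.] [420. 182.]
scene tray 0.86 [ 489. -241.   15.] [178. 271.]
scene case 0.94 [523. 188.  86.] [320. 178.]
scene flap_handle 0.89 [496. 210. 103.] [318. 165.]
scene flap_handle 0.24 [797.  -8.  36.] [358. 278.]
scene jar_round 0.78 [459. -37.  55.] [238. 213.]
scene jar_round 0.71 [ 386. -101.   65.] [197. 209.]
scene jar_square 0.84 [648. -27.  53.] [299. 245.]
scene jar_packed 0.69 [ 487. -182.   70.] [196. 239.]
scene jar_packed 0.34 [683. 392.  42.] [413. 186.]
scene spool 0.78 [797.  -6.  36.] [359. 277.]
scene tin 0.93 [684. 391.  45.] [413. 185.]
scene dish 0.65 [ 638. -393.   27.] [159. 340.]
{'t': 1.0, 'q': array([-1.53780781e+00,  2.58581635e-01,  1.53498059e+00,  5.36219024e-05,
        1.34798717e+00, -2.02806572e-01]), 'qvel': array([-0.00027819,  0.00034052, -0.00021946,  0.00132402,  0.0009723 ,
       -0.0014457 ]), 'effort': array([-2.07481025e-03, -4.45936882e+01, -2.90900373e+01, -5.12828956e-04,
        1.08807308e-03,  6.74072425e-06]), 'tcp_pos': array([ 128.52732965, -534.79453463,  231.32743641]), 'eef_rot': array([3.11973911e+00, 3.69504531e-01, 7.60879596e-05]), 'wrist_force': array([-0.32651093, -0.14027028, -0.69164126]), 'moment': array([-0.06240561,  0.01496233, -0.02338035]), 'grip_width': 85.52317787130008}
```

View pics/top0.png

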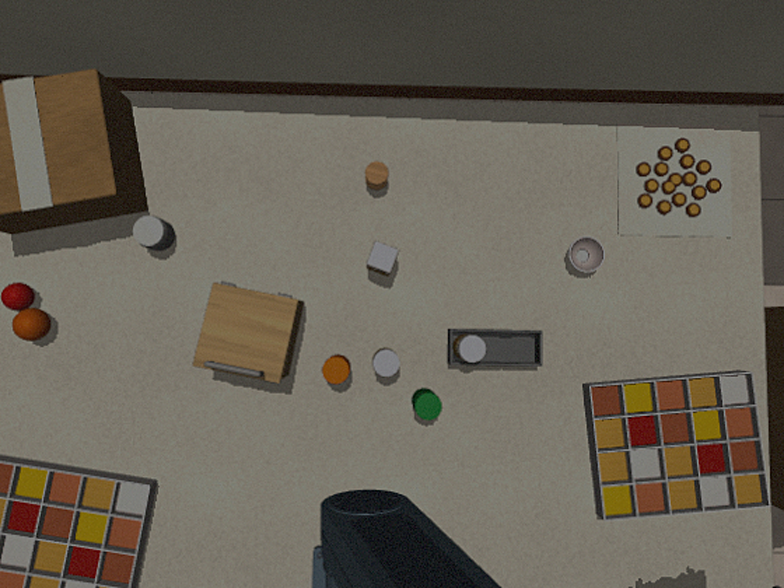

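View pics/scene0.png

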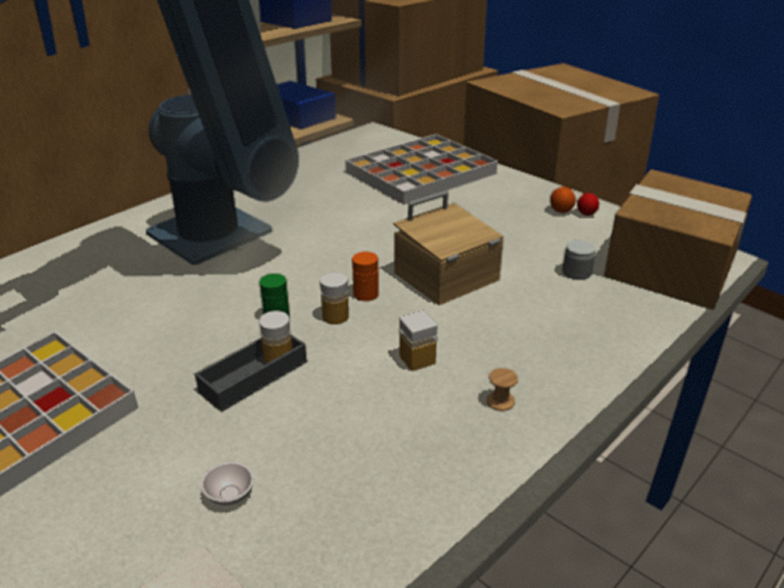

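The top view (1.4× scale) shows:
- **Tray:** centred at (494,348), with the packed jar at (472,348).
- **Case:** (248,332), handle on the near side at (235,368) and hinge on the far side.
- **Round jar candidates:** white cap at (386,363), orange at (336,370), green at (427,405), packed at (472,348). I choose the white cap at (386,363), which has golden beads in the scene view at (335,298).
- **Square jar:** (382,260).
- **Things to leave alone:** spool (376,175), tin (152,233), dish (586,255).

```bash
cat > b.py <<'E'
from h import *
c=read_camera("top"); print("cam",(-c["R"].T@c["t"]).round())
for l,z in [("tray",38),("case",95),("jar_square",80),("jar_round",80),("jar_packed",85),("flap_handle",132)]:
    for m in finder.masks_of("top",l):
        if m["p"]<.3: continue
        ys,xs=np.nonzero(m["region"])
        cn=max(cv2.findContours(m["region"].astype(np.uint8),0,1)[0],key=len)[:,0]
        P=np.array([ray(c,p,z)[:2] for p in cn],np.float32)
        print(l,round(m["p"],2),len(xs),(xs.mean().round(),ys.mean().round()),cv2.minAreaRect(P),cv2.boxPoints(cv2.minAreaRect(P)).round().tolist())
f=c["frame"][170:310,130:400]; save("crop1.png",f,2.9)
E
python3 b.py
```

```text
cam [ 510.    9. 1077.]
tray 0.94 1321 (np.float64(360.0), np.float64(248.0)) ((469.8603515625, -222.88006591796875), (172.7732391357422, 65.70350646972656), 89.60102844238281) [[436.0, -309.0], [502.0, -309.0], [503.0, -137.0], [438.0, -136.0]]
case 0.82 4191 (np.float64(177.0), np.float64(237.0)) ((491.66229248046875, 215.81903076171875), (165.92001342773438, 151.15765380859375), 79.39290618896484) [[402.0, 148.0], [551.0, 120.0], [581.0, 283.0], [433.0, 311.0]]
jar_square 0.84 399 (np.float64(273.0), np.float64(184.0)) ((625.2705078125, -12.025127410888672), (47.1214714050293, 54.151885986328125), 70.98326110839844) [[592.0, -25.0], [643.0, -43.0], [659.0, 1.0], [607.0, 19.0]]
jar_square 0.59 3926 (np.float64(175.0), np.float64(237.0)) ((492.53057861328125, 223.91403198242188), (156.37998962402344, 154.54867553710938), 78.68838500976562) [[401.0, 162.0], [553.0, 132.0], [584.0, 285.0], [432.0, 316.0]]
jar_round 0.83 317 (np.float64(276.0), np.float64(259.0)) ((442.9247131347656, -24.453872680664062), (46.21200942993164, 46.59074020385742), 0.9299344420433044) [[419.0, -2.0], [420.0, -48.0], [466.0, -47.0], [466.0, -1.0]]
jar_round 0.81 372 (np.float64(305.0), np.float64(288.0)) ((371.39874267578125, -93.93293762207031), (54.89878845214844, 44.684532165527344), 46.10244369506836) [[336.0, -98.0], [368.0, -129.0], [407.0, -90.0], [374.0, -59.0]]
jar_round 0.54 340 (np.float64(240.0), np.float64(264.0)) ((428.22271728515625, 63.35603332519531), (48.526611328125, 46.41060256958008), 1.1785767078399658) [[403.0, 86.0], [404.0, 40.0], [453.0, 41.0], [452.0, 87.0]]
jar_packed 0.58 335 (np.float64(335.0), np.float64(249.0)) ((468.7338562011719, -168.35787963867188), (43.87456130981445, 51.520233154296875), 0.4129362404346466) [[447.0, -143.0], [447.0, -194.0], [491.0, -194.0], [490.0, -142.0]]
```

View pics/crop1.png

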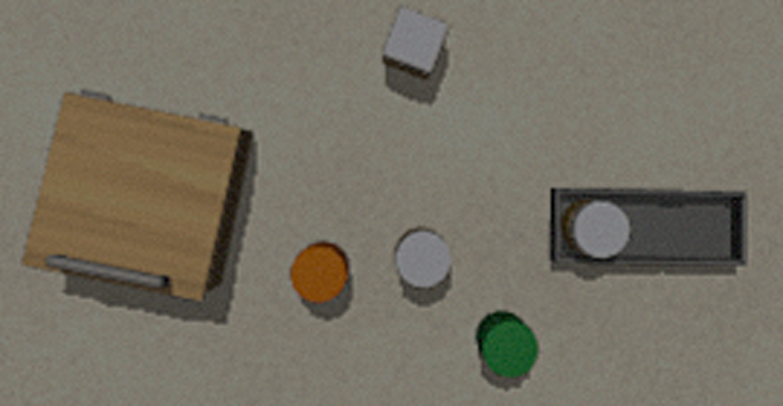

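The crop confirms the picks: white-capped round jar at (423,260), orange at (320,272), green at (508,345), square jar at (416,40), and the tray with its packed jar at (601,230). Moving to the round jar, with the jaws along x.

Emit:
servo_tool(
  moves="40 60 20 0 0 0.17;75 120 30 0 0 0.34;110 180 30 0 0 0.51;150 240 30 0 0 0.68;185 300 30 0 0 0.85;220 360 30 0 0 1.02;255 415 30 0 0 1.19;285 465 30 0 0 1.335",
  fingers=0,
)

```text
t: 2.35
tcp_pos: [389.1, -109.6, 261.8]
eef_rot: [2.215, 2.226, 0.0]
wrist_force: [1.4, -1.1, 0.3]
grip_width: 85.3
```

```bash
cat > c.py <<'E'
from h import *
import sys
c=read_camera("wrist"); save(sys.argv[1],c["frame"],1.2)
s=r.get_state(); print(s["t"],s["tcp_pos"].round(1),s["eef_rot"].round(3),s["wrist_force"].round(1)); print("cam",(-c["R"].T@c["t"]).round(),(c["R"][2]).round(2))
for l,z in [("tray",38),("jar_square",80),("jar_round",80),("jar_packed",85)]:
    for b in finder.boxes_of("wrist",l):
        if b["p"]>.3: print(l,round(b["p"],2),w(c,b["xyz"]).round(1))
    for m in finder.masks_of("wrist",l):
        if m["p"]<.3: continue
        cn=max(cv2.findContours(m["region"].astype(np.uint8),0,1)[0],key=len)[:,0]
        P=np.array([ray(c,p,z)[:2] for p in cn],np.float32)
        print(l,round(m["p"],2),cn.mean(0).round(),cv2.minAreaRect(P))
E
python3 c.py w1.png
```

```text
2.4 [ 391.9 -102.1  261.8] [-2.202 -2.24  -0.009] [ 1.   3.3 -0.2]
cam [388. -31. 404.] [ 0.   -0.31 -0.95]
tray 0.85 [ 468.8 -250.8    8.9]
tray 0.81 [337. 245.] ((468.4270324707031, -219.67025756835938), (178.16754150390625, 70.32718658447266), 89.95244598388672)
jar_square 0.92 [612.3 -10.3  74.4]
jar_square 0.6 [494.  94.] ((607.799072265625, -14.287971496582031), (60.18011474609375, 84.80790710449219), 70.92747497558594)
jar_round 0.95 [424.8  56.1  77.8]
jar_round 0.77 [371.9 -91.   79. ]
jar_round 0.74 [438.5 -21.4  79.4]
jar_round 0.68 [264. 169.] ((370.5333557128906, -94.25116729736328), (53.92779541015625, 46.724300384521484), 62.16218185424805)
jar_round 0.57 [319.  19.] ((425.7656555175781, 47.385807037353516), (50.32481002807617, 40.95521545410156), 0.487296462059021)
jar_packed 0.66 [ 466.6 -166.1   84.7]
jar_packed 0.94 [344. 229.] ((463.7212219238281, -161.20156860351562), (45.30021286010742, 71.61318969726562), 25.10588836669922)
```

Emit:
servo_tool(
  moves="15 25 0 0 0 0;28 46 0 0 0 0;28 46 0 0 0 0;28 46 0 0 0 0",
)

```text
t: 3.3
tcp_pos: [415.8, -66.5, 261.2]
eef_rot: [-2.223, -2.22, 0.001]
wrist_force: [-0.2, 1.0, 0.5]
grip_width: 85.7
```

```bash
python3 c.py w2.png
```

```text
3.35 [415.8 -66.4 261.2] [-2.223e+00 -2.220e+00  1.000e-03] [ 1.  -0.2 -0.7]
cam [415.  12. 403.] [-0.   -0.31 -0.95]
tray 0.87 [ 469.2 -256.9    8.8]
tray 0.74 [318. 271.] ((469.81658935546875, -217.7437744140625), (69.64078521728516, 184.92955017089844), 0.4430833160877228)
tray 0.63 [555. 123.] ((742.2447509765625, -3.0918235778808594), (13.078521728515625, 35.15242385864258), 15.64374828338623)
jar_square 0.76 [613.8 -11.1  79.6]
jar_square 0.36 [543.7 124.1   5.2]
jar_square 0.88 [464. 132.] ((610.0224609375, -9.71417236328125), (48.58576965332031, 81.73693084716797), 71.9649429321289)
jar_round 0.92 [373.4 -87.3  78.9]
jar_round 0.72 [442.5 -19.1  79.3]
jar_round 0.65 [424.6  66.3  78.6]
jar_round 0.65 [243. 203.] ((370.6834716796875, -89.15292358398438), (64.61781311035156, 46.4914436340332), 79.3739013671875)
jar_round 0.61 [293.  55.] ((426.5826110839844, 63.16368103027344), (49.472877502441406, 47.593727111816406), 47.03179931640625)
jar_packed 0.72 [ 467.  -164.1   87.4]
jar_packed 0.7 [323. 259.] ((467.1021728515625, -159.11619567871094), (47.69038391113281, 74.40166473388672), 10.178300857543945)
```

View pics/w2.png

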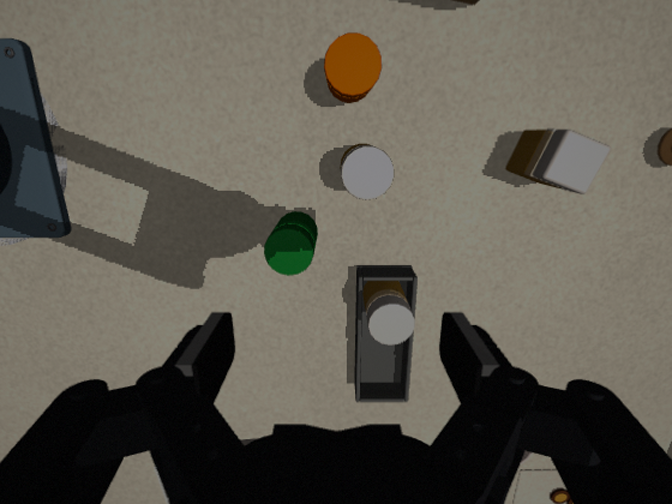

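The wrist view (1.2× scale) shows the white round cap at (367,172), the square cap around (575,160), the tray rim corners near (357,266), (415,266), (357,401) and (408,401), the packed cap at (391,318), and the green decoy at (290,248).

```bash
cat > d.py <<'E'
from h import *
def blobs(n,lo=115,amin=120):
    c=read_camera(n); f=c["frame"].astype(int)
    m=((f.min(2)>lo)&(f.max(2)-f.min(2)<25)).astype(np.uint8)
    m=cv2.morphologyEx(m,cv2.MORPH_OPEN,np.ones((3,3)))
    k,L,S,C=cv2.connectedComponentsWithStats(m)
    for i in range(1,k):
        if S[i,4]<amin: continue
        cn=max(cv2.findContours((L==i).astype(np.uint8),0,1)[0],key=len)[:,0]
        P=np.array([ray(c,p,80)[:2] for p in cn],np.float32)
        print(n,S[i,4],C[i].round(),cv2.minAreaRect(P),P.mean(0))
    return c
if __name__=="__main__":
    c=read_camera("wrist"); f=c["frame"]; print(f[143,306],f[150,250],f[133,480],f[268,326])
    blobs("wrist",int(f[143,306].min())-25)
    for p in [(357,266),(415,266),(357,401),(408,401)]: print(ray(c,np.array(p)/1.2,38).round(1))
    print("packed",ray(c,np.array((391,318))/1.2,85).round(1),"round",ray(c,np.array((367,172))/1.2,80).round(1))
E
python3 d.py
```

```text
[134 133 136] [128 121 107] [131 130 130] [135 135 131]
wrist 128 [402.   6.] ((529.7037353515625, 106.93276977539062), (17.50720977783203, 10.790196418762207), 0.4843139052391052) [529.82117 107.18   ]
wrist 78557 [306. 186.] ((424.7585754394531, -107.82667541503906), (435.64111328125, 545.106689453125), 87.47467041015625) [450.14664  -63.479218]
wrist 135 [334.  17.] ((467.1077575683594, 96.7245864868164), (11.200782775878906, 17.61101722717285), 74.12665557861328) [467.45544  97.13594]
wrist 240 [319.  26.] ((451.46160888671875, 89.73383331298828), (14.623200416564941, 24.574615478515625), 58.9970588684082) [450.83963  90.17505]
wrist 186 [253.  49.] ((389.6775817871094, 69.85540771484375), (17.948753356933594, 17.342191696166992), 5.644354820251465) [388.3521   71.07202]
wrist 121 [519. 107.] ((664.93701171875, 16.974998474121094), (15.377763748168945, 11.356694221496582), 50.79073715209961) [665.03033   16.766949]
wrist 2065 [ 94. 170.] ((202.33529663085938, -50.32525634765625), (57.4190788269043, 64.984619140625), 66.2632064819336) [202.39584  -46.687378]
wrist 252 [ 75. 221.] ((174.59605407714844, -110.16807556152344), (25.05465316772461, 24.999515533447266), 62.68088150024414) [ 174.39581  -109.033226]
wrist 144 [ 71. 236.] ((165.6461181640625, -129.66552734375), (15.563770294189453, 24.97184944152832), 79.11248779296875) [ 164.73825 -128.80356]
wrist 134 [ 66. 248.] ((156.30435180664062, -145.92405700683594), (18.710742950439453, 21.594669342041016), 63.00677490234375) [ 157.40617 -144.26703]
wrist 516 [441. 408.] ((659.1965942382812, -401.9961853027344), (52.71605682373047, 44.671546936035156), 89.92977905273438) [ 656.0915  -401.68314]
[ 437.7 -126.8   38. ]
[ 501.2 -126.8   38. ]
[ 441.  -307.3   38. ]
[ 504.9 -307.4   38. ]
packed [ 469.9 -164.5   85. ] round [442.5 -21.2  80. ]
```

Emit:
servo_tool(
  moves="27 44 -50 0 0 0;27 44 -100 0 0 0;27 44 -150 0 0 0;27 44 -190 0 0 0;27 44 -219 0 0 0;27 44 -219 0 0 0",
)

```text
t: 4.6
tcp_pos: [441.5, -20.7, 40.6]
eef_rot: [-2.218, -2.218, 0.004]
wrist_force: [0.3, -0.2, 0.2]
grip_width: 84.9
```

Emit:
servo_tool(
  moves="0 0 0 0 0 0;0 0 0 0 0 0;0 0 0 0 0 0;0 0 0 0 0 0;0 0 0 0 0 0;0 0 0 0 0 0",
  fingers=1,
)

```text
t: 5.35
tcp_pos: [444.3, -21.6, 43.9]
eef_rot: [2.219, 2.22, 0.002]
wrist_force: [-0.6, -0.4, 5.3]
grip_width: 46.7
```

```bash
cat > e.py <<'E'
from h import *
# tray edges from the top camera: fine crops
c=read_camera("top"); print((-c["R"].T@c["t"]).round())
save("tray_top.png",c["frame"][225:275,310:400],8)
np.save("toptray.npy",c["frame"][225:275,310:400])
E
python3 e.py
```

```text
[ 510.    9. 1077.]
```

View pics/tray_top.png

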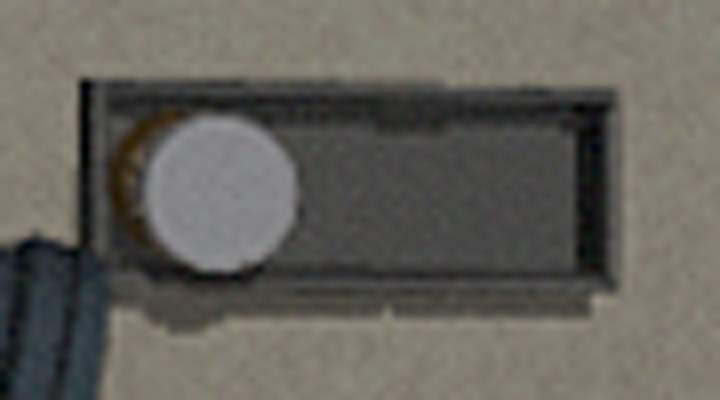

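The crop (8×, offset 310,225) shows the tray rim corners near (92,82), (617,91), (617,290) and (92,282), with the packed cap at (221,192).

```bash
cat > f.py <<'E'
from h import *
c=read_camera("top")
g=lambda u,v,z:ray(c,((u+.5)/8-.5+310,(v+.5)/8-.5+225),z)[:2]
P=np.array([g(*p,38) for p in [(92,82),(617,91),(617,290),(92,282)]]); print(P.round(1),P.mean(0).round(1))
print("yaw",np.arctan2(-(P[0]-P[1])[0],(P[0]-P[1])[1]),np.arctan2(-(P[3]-P[2])[0],(P[3]-P[2])[1]))
print("cap",g(221,192,85))
s=r.get_state(); print(s["t"],s["tcp_pos"],s["wrist_force"],s["grip_width"])
# square: top-camera cap
f=c["frame"].astype(int)[160:215,240:310]; 
m=((f.max(2)-f.min(2)<22)&(f.min(2)>105)).astype(np.uint8); m=cv2.morphologyEx(m,2,np.ones((3,3)))
k,L,S,C=cv2.connectedComponentsWithStats(m)
for i in range(1,k):
    if S[i,4]>100:
        cn=max(cv2.findContours((L==i).astype(np.uint8),0,1)[0],key=len)[:,0]+[240,160]
        Q=np.array([ray(c,p,80)[:2] for p in cn],np.float32); print(S[i],cv2.minAreaRect(Q))
E
python3 f.py
```

```text
[[ 502.3 -139.4]
 [ 502.3 -308.5]
 [ 438.8 -308.3]
 [ 438.6 -139.9]] [ 470.5 -224. ]
yaw 0.00018030298992043357 0.0014548052140840322
cap [ 469.76085282 -172.47572903]
5.45 [444.28276723 -21.65648383  43.89083401] [-1.2527627   0.47974624  5.65495919] 46.76865287960258
[   0    0   70   55 3537] ((619.1026611328125, -17.049942016601562), (134.8000946044922, 171.96347045898438), 1.1280732154846191)
```

Emit:
servo_tool(
  moves="0 0 50 0 0 0;0 0 110 0 0 0;5 -50 112 0 0 0;11 -105 112 0 0 0;17 -165 112 0 0 0;22 -220 112 0 0 0;26 -253 112 0 0 0;26 -253 112 0 0 0",
)

```text
t: 6.45
tcp_pos: [469.4, -277.1, 154.9]
eef_rot: [2.224, 2.217, -0.0]
wrist_force: [0.3, 0.7, -1.6]
grip_width: 46.6
```

Emit:
servo_tool(
  moves="0 0 -30 0 0 0;0 0 -55 0 0 0;0 0 -60 0 0 0;0 0 -60 0 0 0",
)

```text
t: 6.95
tcp_pos: [469.4, -273.8, 94.9]
eef_rot: [2.221, 2.222, 0.0]
wrist_force: [0.4, -0.1, -1.2]
grip_width: 46.6
```

```bash
cat > g.py <<'E'
from h import *
import sys
n=sys.argv[1]; x0,x1,y0,y1=map(int,sys.argv[3:7])
c=read_camera(n); f=c["frame"][y0:y1,x0:x1]; save(sys.argv[2],f,min(800/(x1-x0),600/(y1-y0)))
s=r.get_state(); print(s["t"],s["tcp_pos"].round(1),s["eef_rot"].round(3),s["wrist_force"].round(1),s["grip_width"])
E
python3 g.py wrist w3.png 0 560 0 420
```

```text
7.0 [ 469.8 -274.3   95.4] [2.22  2.221 0.   ] [ 0.3 -0.6 -2.9] 46.77532744053704
```

View pics/w3.png

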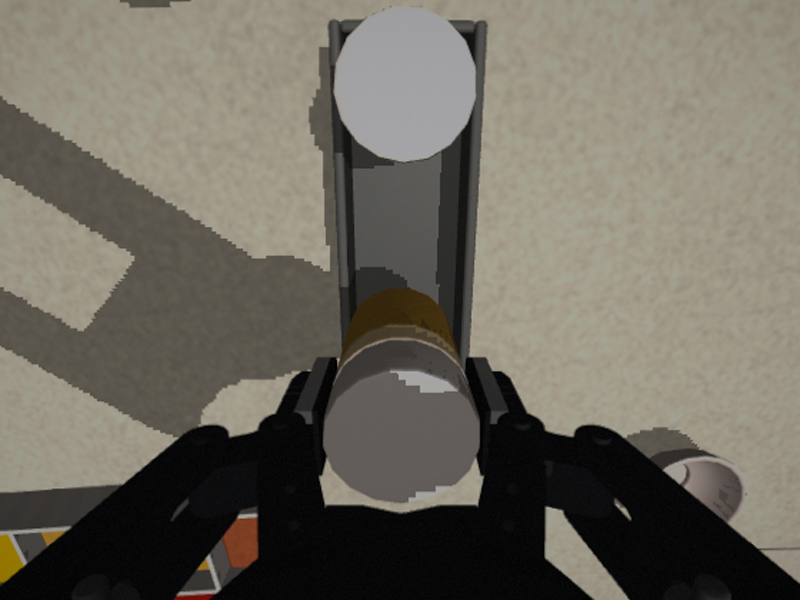

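The wrist view (1.43× scale) shows the held jar cap at (402,420), the packed cap at (405,83), and the tray rims running from (329,22) and (487,22) down under the held jar. The dish is at lower right and untouched.

```bash
cat > i.py <<'E'
from h import *
c=read_camera("wrist"); g=lambda u,v,z:ray(c,((u+.5)/1.4286-.5,(v+.5)/1.4286-.5),z)[:2].round(1)
for p in [(330,22),(486,22),(341,260),(474,260)]: print("rim",g(*p,38))
print("packed",g(405,83,85),"held cap",g(402,421,131.5))
# rim edges by gradient along rows 110..200 px
f=cv2.cvtColor(c["frame"],cv2.COLOR_RGB2GRAY).astype(float)
for row in (120,140,160,180): print(row,f[row,222:250].astype(int),f[row,310:350].astype(int))
E
python3 i.py
```

```text
rim [ 439.8 -142.9]
rim [ 503.9 -142.8]
rim [ 440.3 -243.2]
rim [ 504.2 -243.1]
packed [ 470.3 -172.9] held cap [ 469.4 -268.9]
120 [157 159 156 153  94  84  82  83  84  86  87  60  60  71  80  86  86  76
  53  32  30  31  29  31  71  87  87  87] [ 48  47  47  47  47  47  47  46  49  48  47  27  20  21  20  22  21  33
  59  71  81  80  82  77  88 151 152 152 154 156 158 159 157 155 153 153
 156 157 158 157]
140 [154 153 155 154  94  87  86  86  87  85  86  87  53  61  74  80  85  85
  75  41  31  31  32  31  44  84  86  86] [ 47  46  47  48  47  47  46  47  48  47  28  21  19  21  21  23  32  58
  70  80  80  82  76  85 158 159 162 161 160 159 156 157 157 158 158 160
 159 158 156 155]
160 [157 154 154 154 155  93  89  89  89  91  90  89  88  56  62  76  83  86
  83  71  34  32  32  31  30  56  84  85] [ 46  46  47  45  46  46  47  46  46  34  21  20  21  23  23  31  58  70
  78  81  81  78 107 162 161 162 160 159 159 157 156 157 157 160 162 159
 158 157 157 159]
180 [158 157 156 155 157 157 157 155  88  86  86  87  87  89  53  64  77  82
  84  82  66  33  33  30  31  31  82  83] [ 46  47  45  45  46  44  45  44  39  21  22  20  21  23  29  57  69  79
  81  81  76  99 160 160 159 159 160 160 162 162 162 161 159 158 159 160
 161 160 159 157]
```

Emit:
servo_tool(
  moves="1.5 -4 0 0 0 0;1.5 -4 -10 0 0 0;1.5 -4 -22 0 0 0;1.5 -4 -34 0 0 0;1.5 -4 -42 0 0 0;1.5 -4 -45 0 0 0;1.5 -4 -45 0 0 0",
)

```text
t: 7.92
tcp_pos: [470.8, -278.4, 49.3]
eef_rot: [2.221, 2.221, -0.0]
wrist_force: [-0.4, -0.5, -1.9]
grip_width: 46.9
```

Emit:
servo_tool(
  moves="0 0 0 0 0 0;0 0 0 0 0 0;0 0 0 0 0 0;0 0 30 0 0 0;0 0 80 0 0 0;0 0 130 0 0 0",
  fingers=0,
)

```text
t: 8.68
tcp_pos: [470.5, -278.2, 180.5]
eef_rot: [-2.221, -2.221, 0.0]
wrist_force: [0.9, -0.4, -0.3]
grip_width: 85.2
```

Emit:
servo_tool(
  moves="25 40 20 0 0 -0.1;50 80 30 0 0 -0.2;75 120 30 0 0 -0.3;100 160 30 0 0 -0.34;115 180 30 0 0 -0.34;115 180 30 0 0 -0.34;115 180 30 0 0 -0.34",
)

```text
t: 9.55
tcp_pos: [585.4, -98.7, 209.1]
eef_rot: [-2.565, -1.814, 0.001]
wrist_force: [-0.2, -0.2, 0.6]
grip_width: 85.5
```

```bash
python3 g.py wrist w4.png 180 480 0 220
cat > k.py <<'E'
from h import *
c=read_camera("wrist"); print("cam",(-c["R"].T@c["t"]).round())
for l in ["jar_square","jar_round","jar_packed"]:
    for b in finder.boxes_of("wrist",l): print(l,round(b["p"],2),w(c,b["xyz"]).round(1),proj(c,w(c,b["xyz"])).round())
E
python3 k.py
```

```text
9.6 [585.3 -99.1 209.2] [-2.566e+00 -1.813e+00  1.000e-03] [ 0.4 -0.8  0.1] 85.73801076541285
cam [611. -25. 351.]
jar_square 0.91 [630.8 -12.3  76.2] [298.  87.]
jar_square 0.37 [417.9 150.2   6.1] [45.  7.]
jar_round 0.97 [439.7  62.3  79.5] [57. 79.]
jar_round 0.92 [ 475.9 -256.5   48.7] [240. 332.]
jar_round 0.65 [386.1 -90.4  73.7] [ 97. 249.]
jar_packed 0.93 [ 481.3 -166.7   78.2] [210. 285.]
jar_packed 0.55 [ 486.5 -228.7   14.1] [243. 295.]
```

View pics/w4.png

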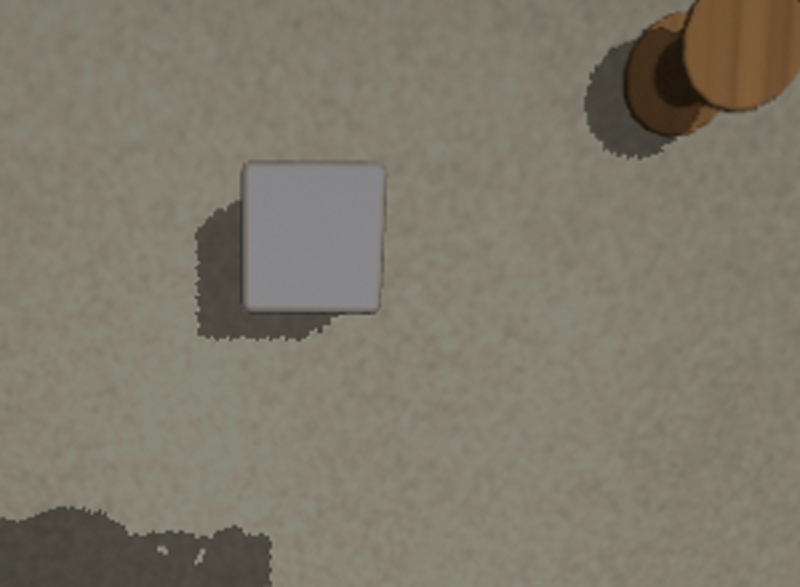

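The crop (2.667×, offset 180,0) shows the square cap corners at (245,162), (385,162), (380,312) and (244,312), so the jaws are aligned with its faces. The spool is at upper right.

```bash
cat > l.py <<'E'
from h import *
c=read_camera("wrist"); g=lambda u,v,z:ray(c,((u+.5)/2.6667-.5+180,(v+.5)/2.6667-.5),z)[:2]
P=np.array([g(*p,80) for p in [(245,162),(385,162),(380,312),(244,312)]]); print(P.round(1),P.mean(0).round(1))
for i in range(4):
    d=P[(i+1)%4]-P[i]; print(np.linalg.norm(d),np.degrees(np.arctan2(d[1],d[0])))
s=r.get_state(); v=s["eef_rot"]; print(s["tcp_pos"],np.degrees(2*np.arctan2(v[1],v[0])))
E
python3 l.py
```

```text
[[ 6.169e+02  1.410e+01]
 [ 6.580e+02 -4.000e-01]
 [ 6.433e+02 -4.290e+01]
 [ 6.012e+02 -2.800e+01]] [629.9 -14.3]
43.630006070733536 -19.468167248036867
44.96873392763023 -109.14225071638707
44.64034772675407 160.5206191887633
44.96560095898832 69.57033513420936
[585.47178951 -99.1070314  209.39124515] 70.44964788876003
```

Emit:
servo_tool(
  moves="22 42 -20 0 0 0;44.5 84.5 -40 0 0 0;44.5 84.5 -85 0 0 0;44.5 84.5 -125 0 0 0;44.5 84.5 -155 0 0 0;44.5 84.5 -167 0 0 0;44.5 84.5 -167 0 0 0;44.5 84.5 -167 0 0 0",
)

```text
t: 10.85
tcp_pos: [631.4, -14.2, 43.9]
eef_rot: [2.564, 1.812, 0.003]
wrist_force: [1.1, 0.0, 0.7]
grip_width: 85.4
```

Emit:
servo_tool(
  moves="0 0 0 0 0 0;0 0 0 0 0 0;0 0 0 0 0 0;0 0 0 0 0 0;0 0 0 0 0 0;0 0 0 0 0 0",
  fingers=1,
)

```text
t: 11.6
tcp_pos: [630.8, -13.9, 43.3]
eef_rot: [2.564, 1.813, 0.002]
wrist_force: [-1.0, 0.1, 5.9]
grip_width: 45.0
```

Emit:
servo_tool(
  moves="0 0 55 0 0 0;-5 -5 112 0 0 0.05;-40 -50 115 0 0 0.15;-75 -100 115 0 0 0.25;-110 -150 115 0 0 0.341;-145 -190 115 0 0 0.341;-160 -211 115 0 0 0.341;-160 -211 115 0 0 0.341",
)

```text
t: 12.6
tcp_pos: [469.1, -226.2, 157.1]
eef_rot: [-2.224, -2.219, 0.0]
wrist_force: [-0.6, 0.3, -1.4]
grip_width: 45.4
```

Emit:
servo_tool(
  moves="0 0 -30 0 0 0;0 0 -55 0 0 0;0 0 -65 0 0 0;0 0 -65 0 0 0;0 0 -65 0 0 0",
)

```text
t: 13.22
tcp_pos: [471.1, -225.0, 93.2]
eef_rot: [2.219, 2.222, 0.0]
wrist_force: [-0.2, -0.6, 0.2]
grip_width: 45.1
```

```bash
python3 g.py wrist w5.png 150 410 60 420
```

```text
13.275 [ 471.1 -225.1   93.3] [2.219 2.222 0.   ] [-0.3 -0.  -1.2] 45.45131572457777
```

View pics/w5.png

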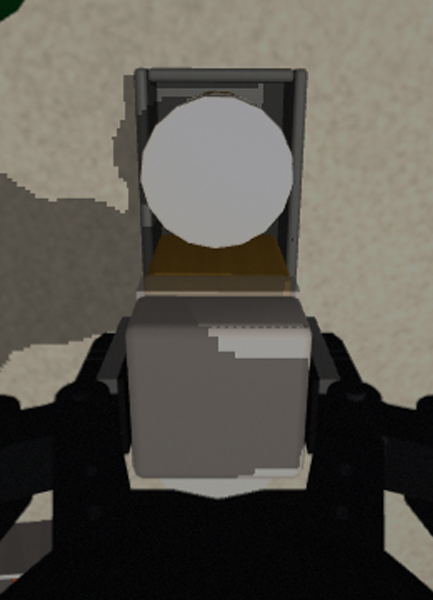

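The view shows the packed cap at (217,172), the square jar held straight above the middle slot with its cap at (217,400), and the placed round jar's cap peeking out below it. Lowering now.

Emit:
servo_tool(
  moves="0 0 -10 0 0 0;0 0 -20 0 0 0;0 0 -30 0 0 0;0 0 -38 0 0 0;0 0 -43 0 0 0;0 0 -44 0 0 0;0 0 -44 0 0 0",
)

```text
t: 14.15
tcp_pos: [470.4, -224.9, 48.4]
eef_rot: [2.22, 2.222, 0.0]
wrist_force: [-0.4, -0.2, -0.9]
grip_width: 45.8
```

Emit:
servo_tool(
  moves="0 0 0 0 0 0;0 0 0 0 0 0;0 0 0 0 0 0;0 0 30 0 0 0;0 0 80 0 0 0;0 0 130 0 0 0;0 0 190 0 0 0;0 0 190 0 0 0",
  fingers=0,
)

```text
t: 15.15
tcp_pos: [472.7, -226.6, 243.8]
eef_rot: [2.212, 2.215, 0.002]
wrist_force: [-1.1, 0.6, -1.3]
grip_width: 85.1
```

```bash
cat > m.py <<'E'
from h import *
c=read_camera("top"); g=lambda u,v,z:ray(c,((u+.5)/2.9-.5+130,(v+.5)/2.9-.5+170),z)[:2].round(1)
for z in (98,110):print([g(*p,z) for p in [(65,93),(240,128),(203,299),(23,263)]])
print("handle",g(48,262,135),g(167,282,135))
for n in ("top","wrist"):
    c=read_camera(n)
    for l in ["flap_handle","case","jar_round","jar_square","jar_packed"]:
        for b in finder.boxes_of(n,l):
            if b["p"]>.4: print(n,l,round(b["p"],2),w(c,b["xyz"]).round(1))
print(r.get_state()["tcp_pos"])
E
python3 m.py
```

```text
[array([575.5, 278.8]), array([548.9, 132.8]), array([407.4, 159.4]), array([434.6, 307.9])]
[array([574.7, 275.5]), array([548.4, 131.3]), array([408.6, 157.6]), array([435.6, 304.2])]
handle [438.6 277. ] [424.2 182.6]
top flap_handle 0.9 [489.8 216.7 102.7]
top case 0.7 [490.  211.  105.1]
top jar_round 0.84 [374.1 -95.1  82.1]
top jar_round 0.62 [ 474.7 -261.7   80.4]
top jar_round 0.6 [ 488.6 -195.8   33.4]
top jar_square 0.6 [ 470.9 -222.2   82.3]
top jar_square 0.55 [782.7  -4.   49.6]
top jar_packed 0.8 [ 468.1 -163.6   83.1]
wrist jar_round 0.87 [376.8 -99.8  79.2]
wrist jar_round 0.77 [ 470.4 -269.9   83.2]
wrist jar_packed 0.55 [ 469.2 -173.9   86.3]
[ 470.21353062 -224.78749181  238.00529241]
```

Emit:
servo_tool(
  moves="-5 60 10 0 0 0;-10 120 15 0 0 -0.05;-15 180 15 0 0 -0.1;-20 240 15 0 0 -0.15;-25 300 15 0 0 -0.187;-30 350 15 0 0 -0.187;-35 375 15 0 0 -0.187;-35 375 15 0 0 -0.187",
)

```text
t: 16.8
tcp_pos: [434.8, 151.7, 253.3]
eef_rot: [-2.414, -2.01, -0.0]
wrist_force: [0.5, -1.0, 0.0]
grip_width: 85.0
```

Emit:
servo_tool(
  moves="0 0 0 0 0 0;0 0 0 0 0 0",
)

```text
t: 17.05
tcp_pos: [435.6, 149.1, 253.3]
eef_rot: [2.42, 2.003, -0.0]
wrist_force: [0.5, -0.1, -0.6]
grip_width: 85.7
```

```bash
cat > n.py <<'E'
from h import *
c=read_camera("wrist"); t=read_camera("top")
a=cv2.resize(c["frame"],(560,420)); b=cv2.resize(t["frame"][225:275,310:400],(240,133),interpolation=cv2.INTER_CUBIC)
o=np.zeros((420,800,3),np.uint8); o[:,:560]=a; o[:133,560:]=b
save("w6.png",o)
s=r.get_state(); print(s["t"],s["tcp_pos"].round(1),s["eef_rot"].round(3))
X=lambda a,l,h: np.array([562.2,205.8,92])+np.array([-.983,.186,0])*(l*np.cos(a)-h*np.sin(a)*1)+np.array([0,0,1])*(l*np.sin(a)+h*np.cos(a))
for a in (0,.1,.2): print(a,"handle",X(a,136,40).round(1),proj(c,X(a,136,40)).round(),[proj(c,X(a,136,40)+42*k*np.array([.186,.983,0])).round() for k in(-1,1)],"front edge",[proj(c,X(a,146,6)+75*k*np.array([.186,.983,0])).round() for k in(-1,1)])
E
python3 n.py
```

```text
17.15 [435.6 149.2 253.3] [ 2.42   2.003 -0.   ]
0 handle [428.5 231.1 132. ] [255. 109.] [array([256., 158.]), array([254.,  54.])] front edge [array([250., 185.]), array([245.,  19.])]
0.1 handle [433.1 230.2 145.4] [260. 108.] [array([261., 161.]), array([258.,  50.])] front edge [array([250., 189.]), array([244.,  14.])]
0.2 handle [439.  229.1 158.2] [266. 108.] [array([267., 163.]), array([265.,  47.])] front edge [array([251., 193.]), array([246.,   9.])]
```

View pics/w6.png

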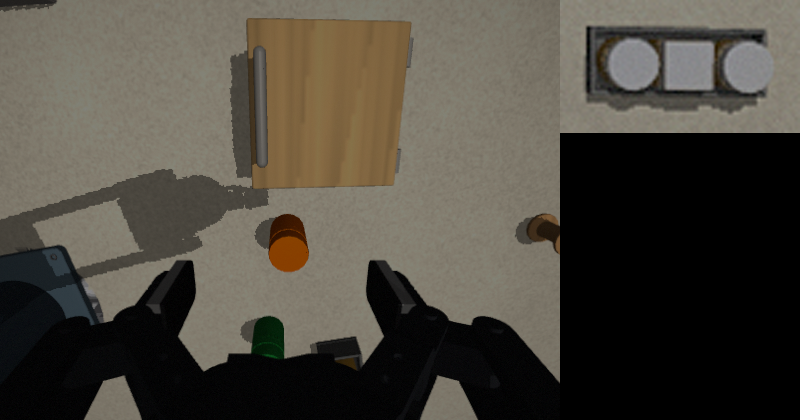

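The view shows the flap nearly shut, with the handle bar from (259,47) to (262,166). The inset shows all three jars in the tray. Moving to the handle.

Emit:
servo_tool(
  moves="-2 45 0 0 0 0;-3 81 -10 0 0 0;-3 81 -50 0 0 0;-3 81 -90 0 0 0;-3 81 -120 0 0 0;-3 81 -134 0 0 0;-3 81 -134 0 0 0",
)

```text
t: 18.02
tcp_pos: [432.1, 230.7, 118.9]
eef_rot: [-2.418, -2.004, 0.002]
wrist_force: [0.2, 0.2, 0.8]
grip_width: 85.5
```

Emit:
servo_tool(
  moves="0 0 0 0 0 0;0 0 0 0 0 0;0 0 0 0 0 0;0 0 0 0 0 0;0 0 0 0 0 0;0 0 0 0 0 0;0 0 0 0 0 0",
  fingers=1,
)

```text
t: 18.9
tcp_pos: [434.5, 230.9, 119.9]
eef_rot: [2.416, 2.004, 0.005]
wrist_force: [5.3, -2.1, -3.1]
grip_width: 8.6
```

Emit:
servo_tool(
  moves="4.6 -0.9 12 0 0 0;10.9 -2.1 24.5 0 0 0;18.4 -3.5 36.5 0 0 0;27 -5.2 47.5 0 0 0;36.7 -7 57.7 0 0 0;47.3 -9.1 67 0 0 0;59 -11.3 75 0 0 0;71 -13.6 81.7 0 0 0",
)

```text
t: 19.9
tcp_pos: [502.8, 218.2, 199.7]
eef_rot: [-2.416, -2.004, 0.003]
wrist_force: [3.6, 4.9, -14.0]
grip_width: 8.0
```

Emit:
servo_tool(
  moves="12.8 -2.4 5 0 0 0;26.2 -5 9 0 0 0;39.9 -7.6 12 0 0 0;53.6 -10.3 13 0 0 0;67.6 -12.9 13 0 0 0;81.5 -15.6 11.6 0 0 0;95.2 -18.2 9 0 0 0;103.9 -19.9 6 0 0 0",
)

```text
t: 20.9
tcp_pos: [609.4, 198.5, 209.2]
eef_rot: [2.417, 2.005, 0.008]
wrist_force: [-0.4, 6.2, 9.1]
grip_width: 8.3
```

Emit:
servo_tool(
  moves="0 0 0 0 0 0;0 0 0 0 0 0;0 0 0 0 0 0",
  fingers=0.68,
)

```text
t: 21.28
tcp_pos: [606.9, 197.2, 206.7]
eef_rot: [2.418, 2.005, -0.002]
wrist_force: [0.5, 0.0, 0.9]
grip_width: 27.5
```

Emit:
servo_tool(
  moves="0 0 20 0 0 0;0 0 50 0 0 0;0 0 85 0 0 0;-40 -10 85 0 0 0;-80 -20 85 0 0 0;-115 -32 85 0 0 0;-115 -32 85 0 0 0;-115 -32 85 0 0 0",
)

```text
t: 22.28
tcp_pos: [492.7, 165.7, 292.4]
eef_rot: [2.418, 2.005, 0.002]
wrist_force: [-0.9, 0.4, 0.3]
grip_width: 27.4
```

```bash
python3 g.py wrist w7.png 0 560 0 420
python3 - <<'E'
from h import *
c=read_camera("wrist")
for b in finder.boxes_of("wrist","plate"): print(round(b["p"],2),w(c,b["xyz"]).round(1),proj(c,w(c,b["xyz"])).round())
E
```

```text
22.325 [493.  165.7 292.2] [2.418e+00 2.005e+00 1.000e-03] [-0.2  0.4 -0.1] 27.051451578695684
0.7 [496.2 232.8  83.1] [273. 121.]
0.68 [557.4 209.8  88.4] [330. 131.]
```

View pics/w7.png

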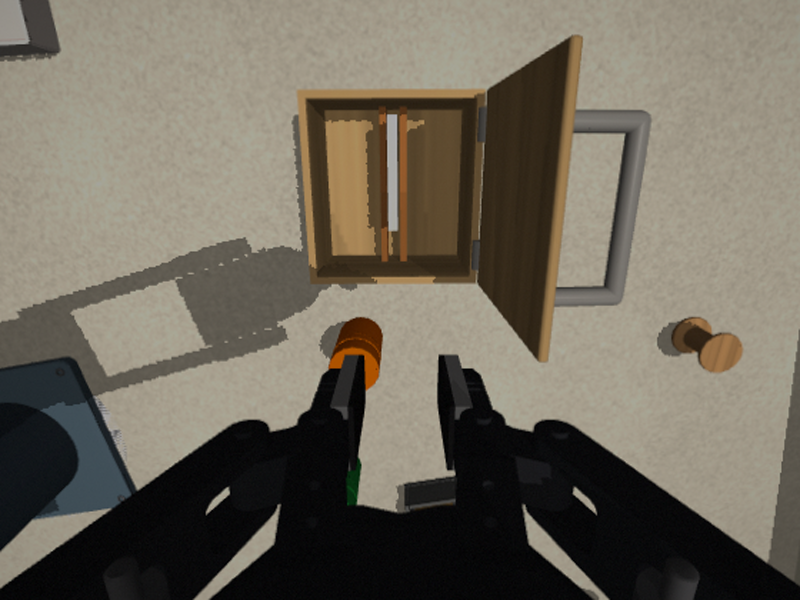

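The view (1.43×) shows the case open, with the plate top edge running from (388,113)–(398,113) to (389,231)–(398,231) between the rails. The flap stands about vertical at (530,200).

Run:
```python
from h import *
c=read_camera("wrist"); g=lambda u,v,z:ray(c,((u+.5)/1.4286-.5,(v+.5)/1.4286-.5),z)[:2].round(1)
A=g(392.5,112.5,81);B=g(393.5,231.5,81); print("plate",A,B,(A+B)/2,np.linalg.norm(A-B),np.degrees(np.arctan2(*(A-B))))
P=np.array([g(*p,90) for p in [(299,90),(485,90),(475,283),(312,283)]]);print(P,P.mean(0))
f=cv2.cvtColor(c["frame"],cv2.COLOR_RGB2GRAY)
for row in (90,120,150): print(f[row,262:290])
```

```text
plate [506.3 276.3] [489.7 186. ] [498.   231.15] 91.81312542332934 10.416479604688767
[[441.4 303.5]
 [576.4 278.1]
 [549.4 132.1]
 [414.4 157.3]] [495.4  217.75]
[ 71  71  71  64  58  57  56  57  69 166 168 168 168 168 167 167  59  68
 103 103 103 104 110 130 128  79  77  76]
[ 72  72  72  71  61  57  57  56  49 131 169 169 168 169 169 168  93  68
 102 101 101 102  95  74  73  71  69  69]
[ 73  73  75  73  67  51  50  50  51 103 170 170 170 169 169 169  92  69
  86  92  92  91  90  74  72  70  69  67]
```

Emit:
servo_tool(
  moves="3 35 0 0 0 0;5 65.5 -10 0 0 0;5 65.5 -60 0 0 0;5 65.5 -110 0 0 0;5 65.5 -150 0 0 0;5 65.5 -180 0 0 0;5 65.5 -195 0 0 0;5 65.5 -195 0 0 0",
  fingers=0.58,
)

```text
t: 23.48
tcp_pos: [497.0, 231.1, 96.1]
eef_rot: [-2.417, -2.005, 0.003]
wrist_force: [-0.2, -0.1, -0.1]
grip_width: 35.6
```

```bash
python3 g.py wrist w8.png 140 420 180 420
python3 - <<'E'
from h import *
c=read_camera("wrist")
for p in [(506.3,276.3,81),(498,231,81),(489.7,186,81)]: print((proj(c,p)-[140,180])*2.5)
E
```

```text
23.525 [497.8 231.3  97.3] [2.418 2.005 0.   ] [0.1 0.2 0.7] 35.77418326441614
[355.11898131 -18.36831784]
[355.56506316 175.04660405]
[355.72209792 338.23186945]
```

View pics/w8.png

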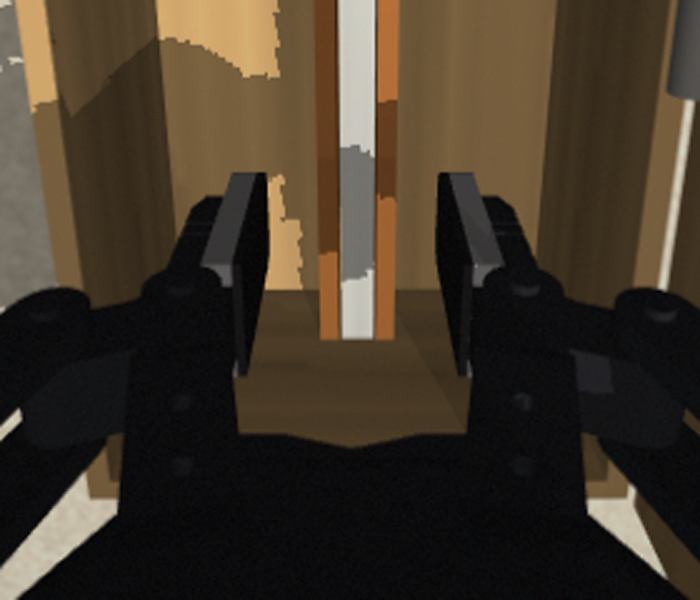

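The view shows the plate edge at x≈357, midway between the pads at 265 and 438, with its near end at row 340 as predicted. Descending and gripping.

Emit:
servo_tool(
  moves="0 0 -20 0 0 0;0 0 -38 0 0 0;0 0 -50 0 0 0;0 0 -54 0 0 0;0 0 -54 0 0 0;0 0 -54 0 0 0",
)

```text
t: 24.32
tcp_pos: [497.7, 231.3, 43.7]
eef_rot: [2.418, 2.005, 0.002]
wrist_force: [-0.1, 0.1, -0.1]
grip_width: 35.9
```

Emit:
servo_tool(
  moves="0 0 0 0 0 0;0 0 0 0 0 0;0 0 0 0 0 0;0 0 0 0 0 0;0 0 0 0 0 0;0 0 0 0 0 0",
  fingers=1,
)

```text
t: 25.08
tcp_pos: [497.5, 231.3, 43.5]
eef_rot: [2.418, 2.005, 0.001]
wrist_force: [0.1, 0.2, 4.9]
grip_width: 7.2
```

Emit:
servo_tool(
  moves="0 0 15 0 0 0;0 0 35 0 0 0;0 0 60 0 0 0;0 0 90 0 0 0;0 0 120 0 0 0;0 0 155 0 0 0;0 0 190 0 0 0;0 0 205 0 0 0",
)

```text
t: 26.08
tcp_pos: [497.7, 231.3, 250.5]
eef_rot: [2.417, 2.005, 0.005]
wrist_force: [0.8, -0.1, -0.9]
grip_width: 7.7
```

Emit:
servo_tool(
  moves="-1 -25 0 0 0 0;-4 -70 0 0 0 0.03;-7 -120 0 0 0 0.06;-10 -170 0 0 0 0.09;-13 -220 0 0 0 0.12;-16 -270 0 0 0 0.15;-19 -310 0 0 0 0.17;-21 -340 0 0 0 0.185",
)

```text
t: 27.08
tcp_pos: [475.2, -110.3, 247.2]
eef_rot: [-2.222, -2.218, 0.001]
wrist_force: [0.2, -0.1, -0.7]
grip_width: 7.2
```

Emit:
servo_tool(
  moves="-2 -40 0 0 0 0;-4 -80 0 0 0 0;-5 -105 0 0 0 0;-6 -116 0 0 0 0;-6 -116 0 0 0 0;-6 -116 0 0 0 0",
)

```text
t: 27.82
tcp_pos: [470.1, -223.7, 247.8]
eef_rot: [-2.221, -2.221, -0.001]
wrist_force: [0.3, 0.4, -0.7]
grip_width: 7.3
```

```bash
cat > z.py <<'E'
from h import *
s=r.get_state(); print(s["t"],s["tcp_pos"].round(1),s["eef_rot"].round(3),s["wrist_force"].round(1),s["grip_width"],abs(s["qvel"]).max())
for n in ("scene","wrist"):
    c=read_camera(n)
    for l in ["plate","tray","jar_round","jar_square","jar_packed","spool","tin","dish"]:
        for b in finder.boxes_of(n,l)[:3]:
            if b["p"]>.5: print(n,l,round(b["p"],2),w(c,b["xyz"]).round(1))
    o=c["frame"]
    if n=="scene": a=cv2.resize(o[110:330,80:340],(500,423),interpolation=cv2.INTER_CUBIC)
    else: b_=cv2.resize(o[:,140:420],(282,423))
save("fin.png",np.hstack([a,b_]))
E
python3 z.py
```

```text
27.825 [ 470.1 -223.7  247.8] [-2.221e+00 -2.221e+00 -1.000e-03] [ 0.3  0.4 -0.7] 7.308398984662015 0.006768928510852864
scene plate 0.98 [ 475.5 -231.7  242.7]
scene tray 0.83 [ 506.  -247.6   23.5]
scene tray 0.72 [ 487.5 -178.1   76.6]
scene jar_round 0.78 [383.8 -98.8  62.1]
scene jar_round 0.78 [446.8  55.6  57.5]
scene jar_round 0.77 [ 485.6 -284.1   71.9]
scene jar_square 0.7 [ 490.9 -231.9   67.6]
scene jar_packed 0.95 [ 487.2 -178.9   77.9]
scene spool 0.58 [794.   -7.6  38. ]
scene tin 0.98 [683.  392.8  43.2]
scene dish 0.86 [ 639.3 -395.9   22.7]
wrist plate 0.97 [ 466.6 -202.4  289. ]
wrist tray 0.97 [ 494.4 -193.8   33.6]
wrist jar_round 0.96 [ 458.  -272.3   82.8]
wrist jar_round 0.7 [380.9 -98.4  78.2]
wrist jar_square 0.64 [ 467.3 -213.4   85.3]
wrist jar_packed 0.75 [ 470.4 -174.3   84.6]
wrist tin 0.55 [ 488.2 -197.5   31.9]
wrist dish 0.84 [ 654.8 -404.8   16.5]
```

View pics/fin.png

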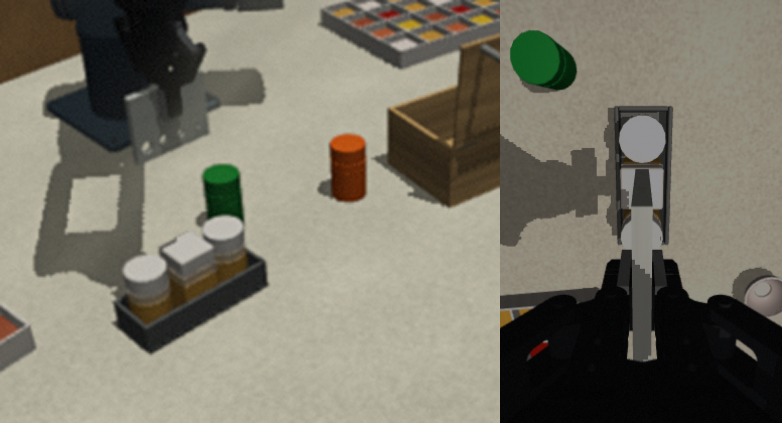

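The scene view shows all three jars standing upright in the tray and the plate held upright above it. In the wrist view the plate lies along the tray's length over the row of caps. Handing in.

Emit:
servo_tool(
  moves="0 0 0 0 0 0;0 0 0 0 0 0;0 0 0 0 0 0",
)

```text
t: 29.1
tcp_pos: [470.2, -224.8, 248.0]
eef_rot: [2.223, 2.22, 0.0]
wrist_force: [0.0, 0.3, -1.5]
grip_width: 6.8
```

```bash
python3 -c "
from h import *
s=r.get_state(); print(s['t'],s['tcp_pos'],s['grip_width']); print(r.close_job())"
```

```text
29.1 [ 470.17146761 -224.81662424  248.01781846] 6.834471272064491
the job is handed in; nothing more can be done
None
```

The kit is finished and the job was handed in at t = 29.1 s; no verdict is reported.

- **Jars:** I stood the round jar in the free end of the tray and the square jar in the middle, beside the packed one. The last pictures show all three upright in the tray. Both went in with no sign of touching the tray.
- **Flap:** I opened it by its handle to about 1.6 rad, worked out from the arm's path. The open case in the pictures agrees.
- **Plate:** It is gripped and still, with the gripper at (470, -225) against my tray centre estimate of (470.5, -225). Its lower edge is about 210 mm above the bench, and its width runs along the tray.
- **Bystanders:** In the last scene picture the network placed the spool, tin and dish within about 4 mm of where it first found them.

**Disagreements:** My estimates of the tray's y centre differed by about 6 mm between pictures, so I aimed both jars by the gap beside the packed jar. The opening gripped on the plate read 6.8–7.7 mm against its stated 8 mm; the opening also read 1–2 mm low on the jars and handle, so I put this down to the sensor. No check failed.

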